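# Unlock the medicine box and hold the key turned

## Robot

A 7-joint arm with a two-finger parallel gripper is mounted at the origin on the work surface. World frame = base frame: x ahead of the robot, y to its left, z up, the work surface at z = 0. Lengths are in mm, angles in rad, forces in N, time in s.
With the tool pointing down it reaches from about 400 to 875 mm from the base axis. Payload 4.4 kg.
Tool frame: the origin (TCP) lies midway between the tips of the shut fingers; the grasp point (between the pads) lies 19 mm behind it; z points along the fingers, y is the line along which they close (so a half turn about z gives the same grasp; the last joint's range is limited). The gripper opens to 85 mm and grips with 20 to 120 N. Pads are 22 mm wide; open, the fingers measure 114 mm over their backs; the gripper's body (76 mm by 85 mm) begins 54 mm behind the grasp point. The pads swing forward as they close: fully open they stand 13 mm farther back than shut.
Start: joints at [1.249, 0.628, 0.038, 1.517, -0.027, 0.996, -0.02], TCP at [164.49, -628.857, 231.313] pointing down, gripper open.
Joint ranges: [-3.06, 3.06], [-0.37, 2.12], [-1.25, 1.32], [0.18, 2.47], [-1.1, 4.24], [0.23, 1.98], [-2.94, 2.94]. Speed limits (rad/s): [2.57, 2.57, 3.14, 3.14, 3.14, 3.14, 3.14].

## Interface

Orientations are given as [roll, pitch, yaw] about the fixed x, y, z axes, in that order (R = Rz(yaw) Ry(pitch) Rx(roll)).
In Python, from cell import monitor, cams, ctrl gives the robot as it stands.
- The arm moves only by the tool drive_tool, never from a script. Its argument "motion" is a list of rows, each an object with "fingers": the opening, from 0 (shut) to 1 (fully open); "linear": the shift along the tool's x, y, z in m, a list of three; "twist": the turn about the tool's z in rad. In form: [{"fingers": fingers, "linear": [x, y, z], "twist": twist}, ...]. A call has 1 to 5 rows; each row shifts and turns the commanded pose from where the row before left it, along the tool's axes as they then stand; what a row does not reach is not made up. A row lasts 1/12 s, in which the tool goes at most 41.7 mm and 7.16 degrees, less where a joint would pass 70% of its speed; a pose out of reach is approached as far as the arm can. A call with a gripper value outside its range is refused whole. The fingers move at their own pace and stop on an object; the grip force is fixed at half the most. Time passes only in rows, so rows that do not move let the fingers close. It gives the time, the measured TCP pose, the force, the opening and the grip force at its end, in the units of the state.
- monitor.read_state(): the state, without advancing time (a new reading comes with each control period).
- cams.get_image(name): name is "side" or "top" or "wrist"; returns a dict with "color" (420x560x3 uint8, blue, green, red), "K" (3x3 intrinsics, pixels), "R" (3x3) and "t" (3): a world point X has camera coordinates R X + t. Camera axes: x right, y down, z forward; pixel columns grow to the right and rows downward; lengths in mm; the calibration is good to about 2 mm. A picture is of the moment at which its call begins. There is no depth.
- ctrl.finish_job(): hands the job in; it is judged then, once.
The state is a dict: "clock": time; "qpos": joint angles; "qd": joint speeds; "tau": joint torques, N m; "eef_pos": TCP position; "tool_rot": TCP orientation; "force": force on the tool from outside, world axes, zero at the start; "torque": the same for the moment, N m; "width": finger opening in mm; "gripper_force": force on a finger pad.
Only numpy, scipy, OpenCV 4.12 (cv2) and the standard library are available. Lean on these libraries where they do the work, as an engineer would, in place of code of your own. Each camera call takes 0.05 s, during which the arm holds its last target. There are 200 camera calls.

## Task

Take the square-headed key off its peg on the wooden letter rack and ease it gently into the lock of the grey steel medicine box until it is fully home; the pins are sticky, so wiggle the key past them and never press it in with more than about 10 N. Then turn it a quarter turn clockwise, which raises the lid a crack, and finish while still gripping the key and holding it turned against the lock's spring, so that I can lift the lid. Leave the other keys hanging and everything else on the counter where it is.

Things in the scene. Friction and masses are not known exactly. Their poses are not given: they have to be found in the camera images.
- key: The box's key, hanging blade down on one of three pegs (varies), about 25 g. Origin: underside of its steel shoulder (14 wide, 3 thick, 6 mm tall), where the blade begins. z up to the head, y along the width, x through the thickness. It fits the lock either way round (half a turn about z).
- key_head (a point): Middle of the key's black SQUARE-cornered head, 26 mm above the origin: a plate 26 mm wide (y), 6 mm thick (x), from 6 to 40 mm above the origin, with straight upright sides to grip from above (15 to 20 N is enough) and an 11 x 11 mm window, 22.5 to 33.5 mm above the origin, through which the peg passes.
- key_tip (a point): Point of the blade, 26 mm below the key's origin. The blade is flat steel, 9 mm wide (y), 3 mm thick (x), with a 90 degree pointed end and a notch in both edges 12 to 19 mm below the origin.
- rack: Oak letter-and-key rack fixed on the counter, 260 mm wide (its y), 100 deep (x), 135 high, full of letters. Origin: under its centre; its front is -x. The front board's face is at x = -26 mm.
- middle_peg (a point): Where a key hangs on the middle of three level brass pegs, 4 mm thick, 115 mm above the counter; axes as the rack's. The others are 80 mm to either side along y. The pegs run from 24 mm behind this point to a ball (6.4 mm) 16 mm in front (-x). Take a key off by raising it 3 mm, then drawing it 30 mm or more along the rack's -x. A hanging key's origin is 31.5 mm below this point.
- long_key: Bystander: key with a ROUND black head 32 mm across and a 42 mm blade, on another peg. Origin at its shoulder, as the key's.
- small_key: Bystander: key with a ROUND black head 29 mm across and a 22 mm blade, on another peg. Origin at its shoulder, as the key's.
- box: Grey steel medicine box fixed on the counter, 220 mm wide (its y), 180 deep (x), 82 high. Origin: under its centre. Its front is -x: there a fixed ledge 50 mm deep, top at 80 mm, holds the lock in its middle; behind it lies the lid with a flat steel handle (up to 94 mm high), hinged at the back.
- keyway (a point): Centre of the lock's face, 83 mm above the counter; axes as the box's. The key goes straight down. With the lock at 0 the slot lies along this y: 10.4 mm (y) by 4 mm (x), long sides bevelled 2 mm wide at the mouth. Fully home: the key's origin at this point, shoulder on the face. The lock turns at most 0.3 rad until the key is home; a turned key cannot be pulled out.
- pins (a point): Between the two sticky pins, 6.75 mm under the face: round-ended, 3 mm thick, out of the slot's narrow ends (+y 5 mm down, -y 8.5 mm down), 2.5 to 3 mm into it. No spring, 6 N friction: they stay where pushed. A straight push jams on them (over 15 N); under a light push, shifting or rocking the key to and fro along y (0.7 mm of room, 6 to 8 N sideways) shoves them aside.
- lock (a joint): Turn of the lock cylinder, rad: 0 = slot along the box's y, where its spring holds it; grows clockwise seen from above to a stop at 1.57 (a quarter turn). The spring turns it back when let go: about 0.01 N m at 0, 0.04 N m at the quarter turn. The key has about 0.1 rad of play in the slot, so turn the hand a little more.
- lid (a joint): Lid opening, rad, 0 shut. The lock's cam lifts it by 0.055 x the lock angle: about 0.085 (front edge 11 mm up) at a quarter turn.
- jar: Bystander: glass jar with a light wooden lid, 64 mm across, 100 mm high; origin under its centre.
- spice: Bystander: amber spice jar with white cap, 44 mm across, 85 mm high; origin under its centre.
- cup: Bystander: steel measuring cup 62 mm across, 38 mm high, with a flat handle along its x; origin under the cup.
- bowl: Bystander: white bowl 160 mm across, 45 mm high; origin under its centre.
- spoon: Bystander: steel spoon 170 mm long lying on the counter beside the scale; origin under its middle.

How it is judged:
By the outcome, as a careful person would: the job done as asked, in the order asked, and still so for the second after the job is handed in, while the arm keeps its last pose, push and grip.
It also fails if it takes over 72 s, if anything falls off the work surface, if the arm or the gripper's body presses on something with over 40 N, if the wrist force passes 120 N, or if a joint passes its speed limit or range.

## Working session

There is one attempt and no reset: what is moved stays moved. The work goes in short steps, Python scripts to look and compute and a tool call to move; the robot and the scene stay as the last step left them, time stands still between calls to the robot, and variables do not carry over. Pictures are saved under pics/ and viewed, at most 10 in all, crops included, and the job is handed in when it is done.

Besides the shell and the picture viewer there is one more tool, called by a JSON object that holds its "name" and its "arguments", one argument or row to a line. drive_tool: Moves the arm, as the interface text tells. Its arguments: {"type":"object","properties":{"motion":{"type":"array"}},"required":["motion"]}

```bash
mkdir -p pics; python3 - <<'E'
from cell import monitor,cams
import cv2
s=monitor.read_state();print(s)
for n in ("top","side","wrist"):
    d=cams.get_image(n);cv2.imwrite(f"pics/a_{n}.png",d["color"]);print(n,d["K"],d["R"],d["t"])
E
```

```text
{'clock': 0.0, 'qpos': array([ 1.24923414,  0.62933745,  0.03844863,  1.51837162, -0.02702317,
        0.99627837, -0.02000281]), 'qd': array([ 0.00245914,  0.00129249,  0.00186096, -0.00030713,  0.00040714,
        0.00153431,  0.00025138]), 'tau': array([-2.49259683e-04, -5.63391638e+01,  1.22598588e+00, -1.93440950e+01,
        1.08961310e-02,  1.04411604e-02, -2.46148062e-07]), 'eef_pos': array([ 164.3130042 , -628.24852651,  230.39365968]), 'tool_rot': array([-3.13971589e+00,  8.81298617e-06,  2.55741293e-01]), 'force': array([ 0.32220303,  0.57508148, -0.22895325]), 'torque': array([ 0.09763397, -0.0503883 ,  0.02858819]), 'gripper_force': 0.0, 'width': 85.4309008985453}
top [[483.86132693   0.         285.2951171 ]
 [  0.         483.86132693 205.06696452]
 [  0.           0.           1.        ]] [[ 0.01171343 -0.99984575 -0.01308694]
 [-0.9823682  -0.00906449 -0.18673657]
 [ 0.18658914  0.01504351 -0.98232285]] [  33.39122529  621.82220152 1331.46433817]
side [[422.43729255   0.         280.04460615]
 [  0.         422.43729255 210.87622667]
 [  0.           0.           1.        ]] [[ 9.56716443e-01 -2.91021064e-01  6.22985414e-04]
 [-1.96813132e-01 -6.48586773e-01 -7.35254915e-01]
 [ 2.14378728e-01  7.03307855e-01 -6.77790397e-01]] [-589.02519841  186.60472723 1112.12755176]
wrist [[294.94559432   0.         278.30613557]
 [  0.         294.94559432 210.35860217]
 [  0.           0.           1.        ]] [[ 0.2519854  -0.96772918 -0.00189276]
 [-0.93274847 -0.24339703  0.26596651]
 [-0.25784425 -0.06525421 -0.96398041]] [-648.87101077  -33.62933686  378.37307801]
```

View pics/a_top.png

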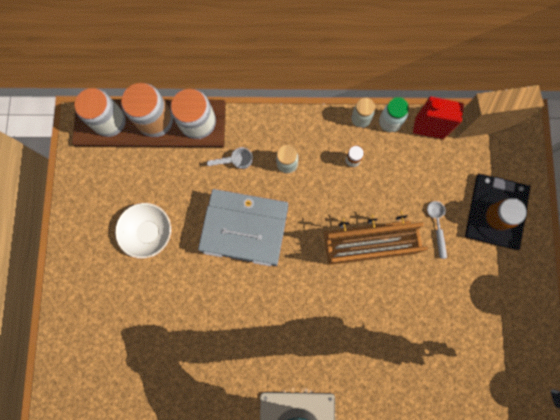

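View pics/a_side.png

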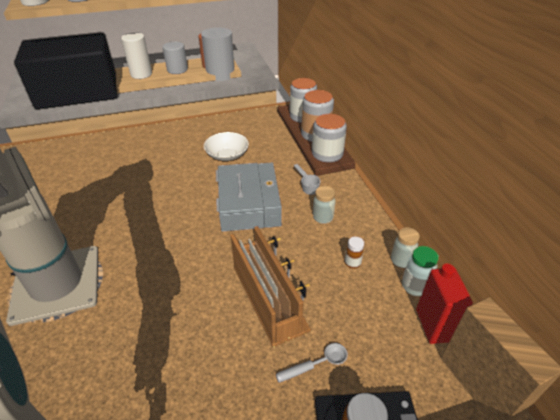

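The top view shows the lock near (248,203) and pegs near (344,223), (373,219) and (402,216). The side view shows the lock near (269,183) and keys near (273,241), (286,263) and (301,287). Both fronts face away from the robot.

```bash
cat > h.py <<'E'
import numpy as np,cv2
from cell import monitor,cams
def ray(d,p):
    R=np.array(d["R"]);t=np.array(d["t"]);C=-R.T@t
    u=R.T@np.linalg.solve(d["K"],[p[0],p[1],1.]);return C,u/np.linalg.norm(u)
def onz(d,p,z):
    C,u=ray(d,p);return C+u*(z-C[2])/u[2]
def tri(obs):  # [(d,p),...]
    A=np.zeros((3,3));b=np.zeros(3);L=[]
    for d,p in obs:
        C,u=ray(d,p);M=np.eye(3)-np.outer(u,u);A+=M;b+=M@C;L.append((C,M))
    X=np.linalg.solve(A,b);return X,[float(np.linalg.norm(M@(X-C))) for C,M in L]
E
python3 - <<'E'
from h import *
t=cams.get_image("top");s=cams.get_image("side")
for a,b in [((248,203),(269,183)),((344,223),(273,241)),((373,219),(286,263)),((402,216),(301,287))]: print(tri([(t,a),(s,b)]))
for p in [(211,191),(287,201),(279,264),(202,254)]: print(onz(t,p,82))
A=cv2.resize(t["color"][195:270,190:430],None,fx=3.3,fy=3.3,interpolation=2)
B=cv2.resize(s["color"][155:320,205:325],None,fx=2,fy=2,interpolation=2)
im=np.zeros((600,800,3),np.uint8);im[:A.shape[0],:A.shape[1]]=A[:,:800];im[250:250+B.shape[0],:B.shape[1]]=B
im[250:580,250:690]=cv2.resize(s["color"][225:305,255:362],(440,330),interpolation=2)
cv2.imwrite("pics/b.png",im)
E
```

```text
(array([623.9904034 , 145.81787636,  74.45633544]), [0.5134301737114157, 0.513430173711382])
(array([ 561.56009428, -122.42531456,  108.0302536 ]), [1.8800786602416708, 1.8800786602416244])
(array([ 572.23730563, -201.82637884,  108.6565996 ]), [2.9782357905162544, 2.978235790516342])
(array([ 582.0650164 , -281.19357591,  110.38532524]), [1.9783303944391963, 1.9783303944392125])
[655.82819839 251.48249973  82.        ]
[628.78513585  34.8658751   82.        ]
[451.25373347  54.99311357  82.        ]
[476.56389407 269.28742613  82.        ]
```

View pics/b.png

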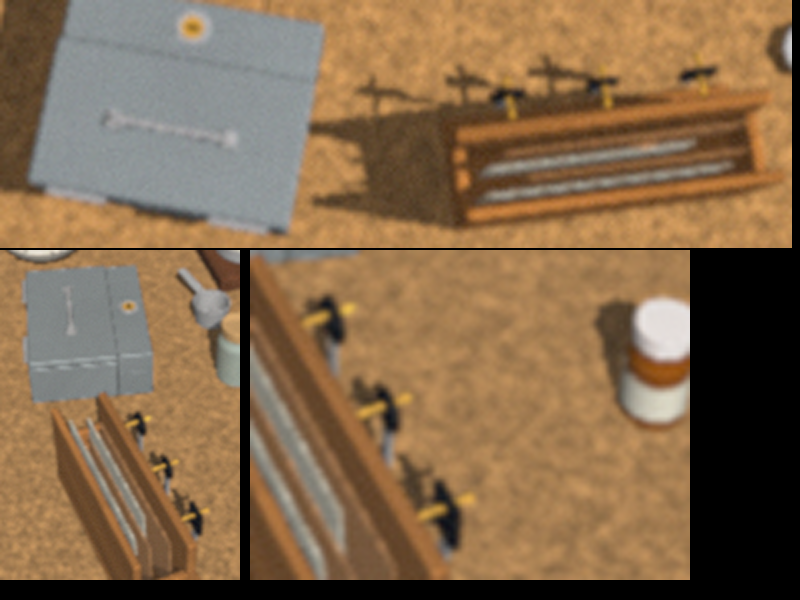

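Crops show keys on all three pegs (pegs near (562,-122), (572,-202), (582,-281) mm), but the head shapes aren't resolved. I'll bring the wrist camera round in front of the rack.

{"name": "drive_tool", "arguments": {
  "motion": [
    {"fingers": 0.55,"linear": [0.036,-0.0173,0],"twist": 0},
    {"fingers": 0.55,"linear": [0.036,-0.0173,0],"twist": 0},
    {"fingers": 0.55,"linear": [0.036,-0.0173,0],"twist": 0},
    {"fingers": 0.55,"linear": [0.036,-0.0173,0],"twist": 0},
    {"fingers": 0.55,"linear": [0.036,-0.0173,0],"twist": 0}
  ]
}}

```text
clock: 0.67
eef_pos: [317.9, -498.2, 231.3]
tool_rot: [-3.142, -0.0, 0.255]
force: [1.2, 0.7, -0.4]
width: 47.0
gripper_force: 0.0
```

{"name": "drive_tool", "arguments": {
  "motion": [
    {"fingers": 0.55,"linear": [0.036,-0.0173,0],"twist": 0},
    {"fingers": 0.55,"linear": [0.036,-0.0173,0],"twist": 0},
    {"fingers": 0.55,"linear": [0.036,-0.0173,0],"twist": 0},
    {"fingers": 0.55,"linear": [0.036,-0.0173,0],"twist": 0},
    {"fingers": 0.55,"linear": [0.036,-0.0173,0],"twist": 0}
  ]
}}

```text
clock: 1.08
eef_pos: [470.3, -368.9, 231.4]
tool_rot: [3.142, -0.0, 0.256]
force: [0.7, -1.3, 0.3]
width: 46.8
gripper_force: 0.0
```

{"name": "drive_tool", "arguments": {
  "motion": [
    {"fingers": 0.55,"linear": [0.036,-0.0173,0],"twist": 0},
    {"fingers": 0.55,"linear": [0.036,-0.0173,0],"twist": 0},
    {"fingers": 0.55,"linear": [0.036,-0.0173,0],"twist": 0},
    {"fingers": 0.55,"linear": [0.036,-0.0173,0],"twist": 0},
    {"fingers": 0.55,"linear": [0.036,-0.0173,0],"twist": 0}
  ]
}}

```text
clock: 1.5
eef_pos: [622.5, -239.6, 231.3]
tool_rot: [3.142, 0.0, 0.256]
force: [0.5, -1.3, -0.7]
width: 46.9
gripper_force: 0.0
```

{"name": "drive_tool", "arguments": {
  "motion": [
    {"fingers": 0.55,"linear": [0.036,-0.0173,0],"twist": 0},
    {"fingers": 0.55,"linear": [0.034,-0.0173,0.01],"twist": 0.06},
    {"fingers": 0.55,"linear": [0,0,0.02],"twist": 0.07},
    {"fingers": 0.55,"linear": [0,0,0],"twist": 0},
    {"fingers": 0.55,"linear": [0,0,0],"twist": 0}
  ]
}}

```text
clock: 1.92
eef_pos: [679.1, -189.9, 199.9]
tool_rot: [-3.141, 0.004, 0.128]
force: [-0.7, -0.3, 0.5]
width: 46.9
gripper_force: 0.0
```

```bash
cat > look.py <<'E'
import sys,pickle
from h import *
d=cams.get_image("wrist");s=monitor.read_state()
pickle.dump(d,open(f"pics/{sys.argv[1]}.pkl","wb"));cv2.imwrite(f"pics/{sys.argv[1]}.png",d["color"])
print(s["clock"],s["eef_pos"],s["tool_rot"],s["qpos"],s["width"],s["force"])
E
python3 look.py w1
```

```text
1.9667 [ 679.4434878  -191.33732131  201.30690534] [3.14051266e+00 1.51333664e-03 1.26118824e-01] [ 0.19704183  0.74404212  0.06970701  1.37060721 -0.0532395   1.02979539
 -1.16882657] 46.88677847098465 [ 0.48596873 -0.48835718  0.07562419]
```

View pics/w1.png

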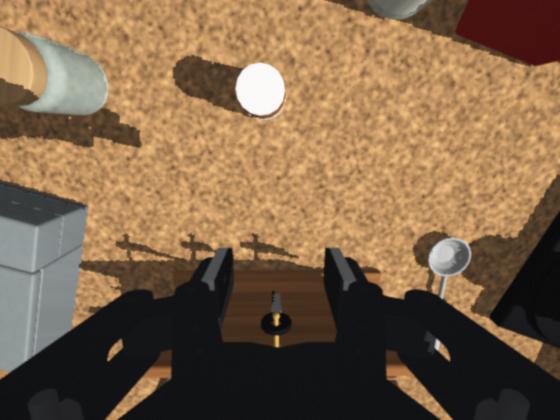

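The wrist view shows the middle peg's key at (276,322) with a round head; the neighbours are hidden by the fingers. Shifting by one peg pitch.

{"name": "drive_tool", "arguments": {
  "motion": [
    {"fingers": 0.55,"linear": [0,-0.04,0],"twist": 0},
    {"fingers": 0.55,"linear": [0,-0.04,0],"twist": 0},
    {"fingers": 0.55,"linear": [0,0,0],"twist": 0},
    {"fingers": 0.55,"linear": [0,0,0],"twist": 0}
  ]
}}

```text
clock: 2.3
eef_pos: [670.5, -108.2, 203.3]
tool_rot: [-3.14, -0.002, 0.13]
force: [-0.5, -0.9, -0.1]
width: 47.1
gripper_force: 0.0
```

```bash
python3 look.py w2
```

```text
2.35 [ 670.44782141 -111.32626558  203.18958091] [ 3.14037418e+00 -2.15847457e-03  1.26788999e-01] [ 0.08263138  0.7002429   0.07206518  1.45877457 -0.0550814   0.98215214
 -1.27573679] 46.79204121496401 [-0.38252579 -0.09732495  0.78681477]
```

{"name": "drive_tool", "arguments": {
  "motion": [
    {"fingers": 0.55,"linear": [0,0.04,0],"twist": 0},
    {"fingers": 0.55,"linear": [0,0.04,0],"twist": 0},
    {"fingers": 0.55,"linear": [0,0.04,0],"twist": 0},
    {"fingers": 0.55,"linear": [0,0.04,0],"twist": 0},
    {"fingers": 0.55,"linear": [0,0,0],"twist": 0}
  ]
}}

```text
clock: 2.77
eef_pos: [686.8, -286.5, 202.3]
tool_rot: [3.129, 0.001, 0.111]
force: [-1.4, -2.4, 0.2]
width: 46.8
gripper_force: 0.0
```

{"name": "drive_tool", "arguments": {
  "motion": [
    {"fingers": 0.55,"linear": [0,0,0],"twist": 0}
  ]
}}

```text
clock: 2.85
eef_pos: [688.0, -277.6, 201.8]
tool_rot: [3.137, 0.001, 0.117]
force: [1.2, 1.5, -0.7]
width: 47.2
gripper_force: 0.0
```

```bash
python3 look.py w3; python3 -c "
import cv2,numpy as np
c=[cv2.resize(cv2.imread(f'pics/w{i}.png')[260:380,220:340],(390,390),interpolation=2) for i in (2,3)]
cv2.imwrite('pics/w23.png',np.hstack(c))"
```

```text
2.9 [ 688.98531379 -273.60544261  201.80070978] [ 3.14004032e+00 -4.32637965e-05  1.20498479e-01] [ 0.30643348  0.79997383  0.06771655  1.24777323 -0.05310364  1.09481908
 -1.07233266] 47.27671079547472 [0.40313351 0.93631413 0.28060274]
```

View pics/w23.png

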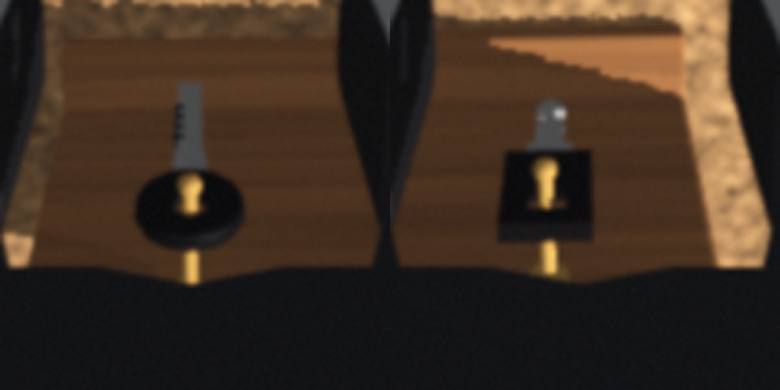

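Left crop (peg at y≈-122) is the long key with a round head. Right crop (peg at y≈-281) is the square-headed key, head about (253–282, 306–334) in the full image. I'll take a second view from nearer for its height.

{"name": "drive_tool", "arguments": {
  "motion": [
    {"fingers": 0.55,"linear": [-0.035,0,0],"twist": 0},
    {"fingers": 0.55,"linear": [-0.035,0,0],"twist": 0},
    {"fingers": 0.55,"linear": [0,0,0],"twist": 0},
    {"fingers": 0.55,"linear": [0,0,0],"twist": 0},
    {"fingers": 0.55,"linear": [0,0,0],"twist": 0}
  ]
}}

```text
clock: 3.32
eef_pos: [621.8, -277.4, 202.5]
tool_rot: [3.141, -0.002, 0.127]
force: [0.6, -0.8, 0.5]
width: 47.2
gripper_force: 0.0
```

```bash
python3 look.py w4; python3 - <<'E'
from h import *
import pickle
out=[]
for n in (3,4):
    d=pickle.load(open(f"pics/w{n}.pkl","rb"));h=cv2.cvtColor(d["color"],cv2.COLOR_BGR2HSV)
    m=((h[...,0]>18)&(h[...,0]<30)&(h[...,1]>140)&(h[...,2]>120)).astype(np.uint8)
    _,l,st,c=cv2.connectedComponentsWithStats(m)
    k=[(st[i].tolist(),c[i].round(1).tolist()) for i in range(1,len(st)) if st[i][4]>12 and 200<c[i][0]<340];print(n,k[:8])
c=[cv2.resize(cv2.imread(f'pics/w{i}.png')[a:a+100,215:315],(400,400),interpolation=2) for i,a in((3,255),(4,190))]
cv2.imwrite('pics/w34.png',np.hstack(c))
E
```

```text
3.3667 [ 622.4886097  -277.14560993  202.27717508] [ 3.14139846e+00 -2.70923158e-03  1.27469174e-01] [ 0.34424455  0.70348098  0.0610505   1.45381708 -0.0488457   0.9833134
 -1.02551152] 46.876175904316064 [ 0.55228112  0.96875629 -0.05268537]
3 [([266, 311, 5, 12, 37], [268.0, 315.9]), ([267, 335, 4, 9, 26], [268.9, 339.1])]
4 [([275, 241, 5, 14, 37], [276.5, 247.9]), ([275, 267, 4, 14, 21], [276.5, 274.9])]
```

View pics/w34.png

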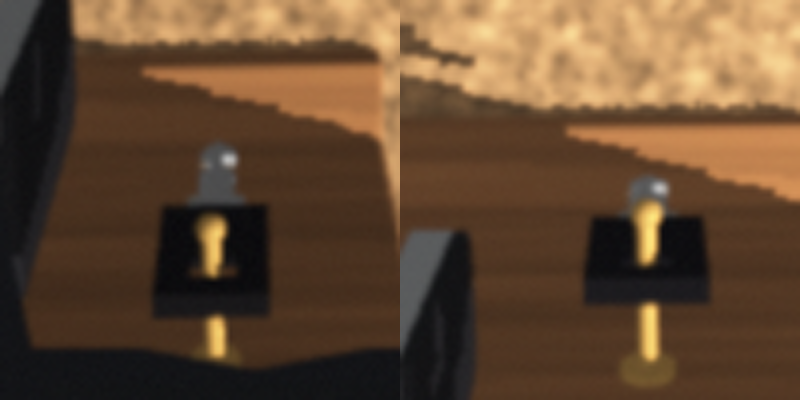

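Left crop (first view): head's front-top edge on row 328, cols 253.5–282, rear-top on row 334, ball at (268,312). Right crop (second view): front-top row 259, cols 261–292, rear-top row 266, ball at (277,243).

```bash
python3 - <<'E'
from h import *
import pickle
a,b=[pickle.load(open(f"pics/w{n}.pkl","rb")) for n in (3,4)]
P={"ball":((267.9,312),(277.2,243)),"ftL":((253.5,327.8),(261.2,258.8)),"ftR":((282.2,327.8),(292.2,258.8)),"rtL":((253.5,334),(261.2,265.8)),"rtR":((282,334),(292.2,265.8)),"fbL":((255.5,306.5),(263.5,244.2)),"fbR":((282,306.5),(290,244.2))}
for k,(p,q) in P.items(): X,e=tri([(a,p),(b,q)]);print(k,X.round(1),round(e[0],2))
for n,d in((3,a),(4,b)): print((-np.array(d["R"]).T@d["t"]).round(1), [onz(d,P[k][n-3],z).round(1) for k,z in (("ball",115),("ftL",122),("ftR",122),("rtL",122),("rtR",122))])
E
```

```text
ball [ 598.2 -279.1  115.1] 0.19
ftL [ 585.2 -267.8  121.3] 0.03
ftR [ 588.9 -292.8  122.6] 0.07
rtL [ 579.1 -268.4  121.7] 0.02
rtR [ 583.  -293.4  123.1] 0.21
fbL [ 585.2 -267.7   89.3] 0.39
fbR [ 588.4 -292.8   89.6] 0.38
[ 755.1 -269.1  343.8] [array([ 598.1, -278.9,  115. ]), array([ 585.7, -267.8,  122. ]), array([ 588.5, -292.8,  122. ]), array([ 579.3, -268.4,  122. ]), array([ 582.2, -293.4,  122. ])]
[ 688.4 -268.9  344.6] [array([ 598.1, -279.3,  115. ]), array([ 585.5, -267.7,  122. ]), array([ 588.7, -292.9,  122. ]), array([ 579.3, -268.4,  122. ]), array([ 582.5, -293.8,  122. ])]
```

{"name": "drive_tool", "arguments": {
  "motion": [
    {"fingers": 0.55,"linear": [-0.0386,-0.0014,0],"twist": -0.12},
    {"fingers": 0.55,"linear": [0,0,0],"twist": -0.12},
    {"fingers": 0.55,"linear": [0,0,0],"twist": -0.12},
    {"fingers": 0.55,"linear": [0,0,0],"twist": -0.12},
    {"fingers": 0.55,"linear": [0,0,0],"twist": -0.12}
  ]
}}

```text
clock: 3.78
eef_pos: [584.1, -280.9, 201.7]
tool_rot: [3.14, -0.001, 0.733]
force: [0.6, 0.2, 0.1]
width: 47.0
gripper_force: 0.0
```

{"name": "drive_tool", "arguments": {
  "motion": [
    {"fingers": 0.55,"linear": [0,0,0],"twist": -0.12},
    {"fingers": 0.55,"linear": [0,0,0],"twist": -0.12},
    {"fingers": 0.55,"linear": [0,0,0],"twist": -0.12},
    {"fingers": 0.55,"linear": [0,0,0],"twist": -0.12},
    {"fingers": 0.55,"linear": [0,0,0],"twist": -0.12}
  ]
}}

```text
clock: 4.2
eef_pos: [584.2, -280.9, 201.6]
tool_rot: [3.14, -0.001, 1.333]
force: [-1.1, -0.6, 0.1]
width: 47.3
gripper_force: 0.0
```

{"name": "drive_tool", "arguments": {
  "motion": [
    {"fingers": 0.55,"linear": [0,0,0],"twist": -0.12},
    {"fingers": 0.55,"linear": [0,0,0],"twist": -0.12},
    {"fingers": 0.55,"linear": [0,0,0],"twist": -0.12},
    {"fingers": 0.55,"linear": [0,0,0],"twist": -0.12},
    {"fingers": 0.55,"linear": [0,0,0],"twist": -0.12}
  ]
}}

```text
clock: 4.62
eef_pos: [584.1, -281.0, 201.7]
tool_rot: [3.14, 0.0, 1.933]
force: [0.0, -0.0, -0.3]
width: 47.3
gripper_force: 0.0
```

{"name": "drive_tool", "arguments": {
  "motion": [
    {"fingers": 0.55,"linear": [0,0,0],"twist": -0.12},
    {"fingers": 0.55,"linear": [0,0,0],"twist": -0.12},
    {"fingers": 0.55,"linear": [0,0,0],"twist": -0.12},
    {"fingers": 0.55,"linear": [0,0,0],"twist": -0.12},
    {"fingers": 0.55,"linear": [0,0,0],"twist": -0.12}
  ]
}}

```text
clock: 5.03
eef_pos: [584.1, -281.1, 201.7]
tool_rot: [3.14, 0.001, 2.532]
force: [-0.3, 0.7, 0.3]
width: 47.1
gripper_force: 0.0
```

{"name": "drive_tool", "arguments": {
  "motion": [
    {"fingers": 0.55,"linear": [0,0,0],"twist": -0.12},
    {"fingers": 0.55,"linear": [0,0,0],"twist": -0.12},
    {"fingers": 0.55,"linear": [0,0,0],"twist": -0.12},
    {"fingers": 0.55,"linear": [0,0,0],"twist": -0.12},
    {"fingers": 0.55,"linear": [0,0,0],"twist": -0.12}
  ]
}}

```text
clock: 5.45
eef_pos: [584.0, -281.2, 201.7]
tool_rot: [3.141, 0.002, 3.132]
force: [-0.2, 0.3, 0.3]
width: 46.8
gripper_force: 0.0
```

{"name": "drive_tool", "arguments": {
  "motion": [
    {"fingers": 0.55,"linear": [0,0,0],"twist": -0.12},
    {"fingers": 0.55,"linear": [0,0,0],"twist": -0.0216},
    {"fingers": 0.55,"linear": [0,0,0],"twist": 0},
    {"fingers": 0.55,"linear": [0,0,0],"twist": 0},
    {"fingers": 0.55,"linear": [0,0,0],"twist": 0}
  ]
}}

```text
clock: 5.87
eef_pos: [582.8, -281.5, 201.4]
tool_rot: [-3.141, 0.0, -3.018]
force: [0.0, 0.2, 0.5]
width: 47.3
gripper_force: 0.0
```

```bash
python3 look.py w5
```

```text
5.9167 [ 582.66673834 -281.47582033  201.43953789] [-3.14137247e+00  2.63135245e-04 -3.01722756e+00] [ 0.84134069  0.76590125 -0.78477655  1.54375372  0.58888375  1.0803351
  1.60793379] 47.09885680234524 [-0.0190831   0.81356118  0.77413215]
```

{"name": "drive_tool", "arguments": {
  "motion": [
    {"fingers": 0.55,"linear": [-0.0014,0.0006,0.025],"twist": 0},
    {"fingers": 0.55,"linear": [0,0,0.025],"twist": 0},
    {"fingers": 0.55,"linear": [0,0,0.02],"twist": 0},
    {"fingers": 0.55,"linear": [0,0,0.02],"twist": 0},
    {"fingers": 0.55,"linear": [0,0,0.013],"twist": 0}
  ]
}}

```text
clock: 6.33
eef_pos: [582.8, -280.7, 96.4]
tool_rot: [3.141, -0.002, -3.017]
force: [-0.8, 0.1, -0.4]
width: 47.2
gripper_force: 0.0
```

{"name": "drive_tool", "arguments": {
  "motion": [
    {"fingers": 0.55,"linear": [0,0,0],"twist": 0},
    {"fingers": 0.55,"linear": [0,0,0],"twist": 0}
  ]
}}

```text
clock: 6.5
eef_pos: [583.7, -280.6, 98.2]
tool_rot: [3.141, -0.0, -3.016]
force: [0.0, -0.2, 0.2]
width: 47.3
gripper_force: 0.0
```

```bash
python3 look.py w6
```

```text
6.55 [ 584.45826796 -280.75647757   99.2247038 ] [-3.14119453e+00  1.34097089e-03 -3.01605422e+00] [ 0.80257251  0.88008155 -0.7104434   1.62061516  0.69208992  0.90668707
  1.52603195] 46.71594249938194 [ 0.68097617 -0.66363205  0.09631973]
```

View pics/w6.png

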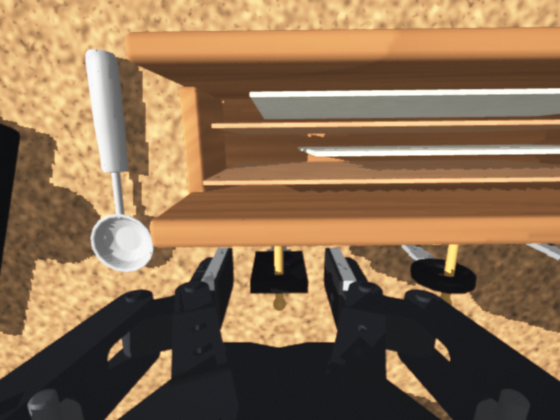

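The key head (251–307, 250–293) sits centred between the pads, with room either side. Closing.

{"name": "drive_tool", "arguments": {
  "motion": [
    {"fingers": 0.3,"linear": [0,0,0],"twist": 0},
    {"fingers": 0.2,"linear": [0,0,0],"twist": 0},
    {"fingers": 0.2,"linear": [0,0,0],"twist": 0},
    {"fingers": 0.2,"linear": [0,0,0],"twist": 0},
    {"fingers": 0.0,"linear": [0,0,0],"twist": 0}
  ]
}}

```text
clock: 6.97
eef_pos: [584.7, -281.1, 99.7]
tool_rot: [-3.14, 0.002, -3.016]
force: [-0.3, -0.3, 6.6]
width: 24.2
gripper_force: 58.8
```

{"name": "drive_tool", "arguments": {
  "motion": [
    {"fingers": 0.0,"linear": [0,0,0],"twist": 0},
    {"fingers": 0.0,"linear": [0,0,0],"twist": 0},
    {"fingers": 0.0,"linear": [0,0,0],"twist": 0}
  ]
}}

```text
clock: 7.22
eef_pos: [584.7, -281.1, 99.7]
tool_rot: [-3.14, 0.002, -3.016]
force: [-0.6, 0.6, 6.3]
width: 24.4
gripper_force: 58.8
```

{"name": "drive_tool", "arguments": {
  "motion": [
    {"fingers": 0.0,"linear": [0,0,-0.002],"twist": 0},
    {"fingers": 0.0,"linear": [0,0,-0.002],"twist": 0},
    {"fingers": 0.0,"linear": [0,0,0],"twist": 0},
    {"fingers": 0.0,"linear": [0,0,0],"twist": 0}
  ]
}}

```text
clock: 7.55
eef_pos: [583.4, -280.8, 102.2]
tool_rot: [3.141, -0.0, -3.016]
force: [0.1, -0.3, -0.2]
width: 24.5
gripper_force: 58.8
```

Free of the peg's load; draw it out along the rack's -x (tool -x), watching force.

{"name": "drive_tool", "arguments": {
  "motion": [
    {"fingers": 0.0,"linear": [-0.005,0,0],"twist": 0},
    {"fingers": 0.0,"linear": [-0.007,0,0],"twist": 0},
    {"fingers": 0.0,"linear": [-0.008,0,0],"twist": 0},
    {"fingers": 0.0,"linear": [-0.01,0,0],"twist": 0},
    {"fingers": 0.0,"linear": [-0.01,0,0],"twist": 0}
  ]
}}

```text
clock: 7.97
eef_pos: [624.6, -275.4, 102.2]
tool_rot: [3.141, 0.001, -3.016]
force: [-0.2, 0.4, -0.3]
width: 24.3
gripper_force: 58.8
```

{"name": "drive_tool", "arguments": {
  "motion": [
    {"fingers": 0.0,"linear": [-0.02,0,0],"twist": 0},
    {"fingers": 0.0,"linear": [-0.02,0,0],"twist": 0},
    {"fingers": 0.0,"linear": [0,0,-0.03],"twist": 0},
    {"fingers": 0.0,"linear": [0,0,-0.03],"twist": 0},
    {"fingers": 0.0,"linear": [0,0,-0.03],"twist": 0}
  ]
}}

```text
clock: 8.38
eef_pos: [663.9, -269.6, 192.4]
tool_rot: [3.14, -0.001, -3.015]
force: [0.3, -0.5, 0.1]
width: 24.2
gripper_force: 58.9
```

{"name": "drive_tool", "arguments": {
  "motion": [
    {"fingers": 0.0,"linear": [-0.0044,0.0375,0],"twist": 0},
    {"fingers": 0.0,"linear": [-0.0044,0.0375,0],"twist": 0},
    {"fingers": 0.0,"linear": [-0.0044,0.0375,0],"twist": 0},
    {"fingers": 0.0,"linear": [-0.0044,0.0375,0],"twist": 0},
    {"fingers": 0.0,"linear": [-0.0044,0.0375,0],"twist": 0}
  ]
}}

```text
clock: 8.8
eef_pos: [661.9, -79.7, 192.5]
tool_rot: [3.141, 0.001, -3.016]
force: [0.2, -1.3, -0.1]
width: 24.2
gripper_force: 58.9
```

{"name": "drive_tool", "arguments": {
  "motion": [
    {"fingers": 0.0,"linear": [-0.0044,0.0375,0],"twist": 0},
    {"fingers": 0.0,"linear": [-0.0044,0.0375,0],"twist": 0},
    {"fingers": 0.0,"linear": [-0.0044,0.0375,0],"twist": 0},
    {"fingers": 0.0,"linear": [-0.0044,0.0375,0],"twist": 0},
    {"fingers": 0.0,"linear": [-0.0044,0.0375,0],"twist": 0}
  ]
}}

```text
clock: 9.22
eef_pos: [660.0, 109.5, 192.4]
tool_rot: [3.141, 0.0, -3.015]
force: [0.3, 1.4, -0.9]
width: 24.4
gripper_force: 58.9
```

{"name": "drive_tool", "arguments": {
  "motion": [
    {"fingers": 0.0,"linear": [-0.0044,0.0375,0],"twist": 0},
    {"fingers": 0.0,"linear": [0,0,0],"twist": 0.1},
    {"fingers": 0.0,"linear": [0,0,0],"twist": 0.1},
    {"fingers": 0.0,"linear": [0,0,0],"twist": 0.05},
    {"fingers": 0.0,"linear": [0,0,0],"twist": 0}
  ]
}}

```text
clock: 9.63
eef_pos: [659.6, 145.9, 192.3]
tool_rot: [3.141, 0.0, 3.018]
force: [0.6, 0.3, 0.0]
width: 24.4
gripper_force: 58.9
```

{"name": "drive_tool", "arguments": {
  "motion": [
    {"fingers": 0.0,"linear": [0,0,0],"twist": 0},
    {"fingers": 0.0,"linear": [0,0,0],"twist": 0}
  ]
}}

```text
clock: 9.8
eef_pos: [659.5, 144.9, 192.3]
tool_rot: [3.141, 0.0, 3.019]
force: [-0.3, 0.1, 0.1]
width: 24.4
gripper_force: 58.9
```

```bash
python3 look.py b1
```

```text
9.85 [659.47114896 144.68666089 192.25324229] [ 3.14119605e+00 -6.12105297e-05  3.01843740e+00] [ 0.10556619  0.7860136  -0.67534806  1.46726145  0.52675147  1.07418296
  0.76790118] 24.49064304262786 [-0.23120628 -0.29258382 -0.13403363]
```

{"name": "drive_tool", "arguments": {
  "motion": [
    {"fingers": 0.0,"linear": [-0.03,0,0],"twist": 0},
    {"fingers": 0.0,"linear": [-0.03,0,0],"twist": 0},
    {"fingers": 0.0,"linear": [0,0,0],"twist": 0},
    {"fingers": 0.0,"linear": [0,0,0],"twist": 0},
    {"fingers": 0.0,"linear": [0,0,0],"twist": 0}
  ]
}}

```text
clock: 10.27
eef_pos: [718.2, 137.3, 191.9]
tool_rot: [3.141, -0.001, 3.018]
force: [-0.6, 0.6, -0.7]
width: 24.9
gripper_force: 59.0
```

```bash
python3 look.py b2; python3 - <<'E'
import cv2,numpy as np
c=[cv2.resize(cv2.imread(f'pics/b{i}.png')[:, 80:480],(400,420)) for i in(1,2)]
cv2.imwrite('pics/b12.png',np.hstack(c))
E
```

```text
10.3167 [717.94544404 137.51996528 192.14898672] [ 3.14123976e+00 -1.24758592e-03  3.01841679e+00] [ 0.08960143  0.86671594 -0.66419488  1.27893162  0.5338852   1.17245905
  0.84228515] 24.204730596135356 [ 0.01116393  0.48516338 -0.29558143]
```

View pics/b12.png

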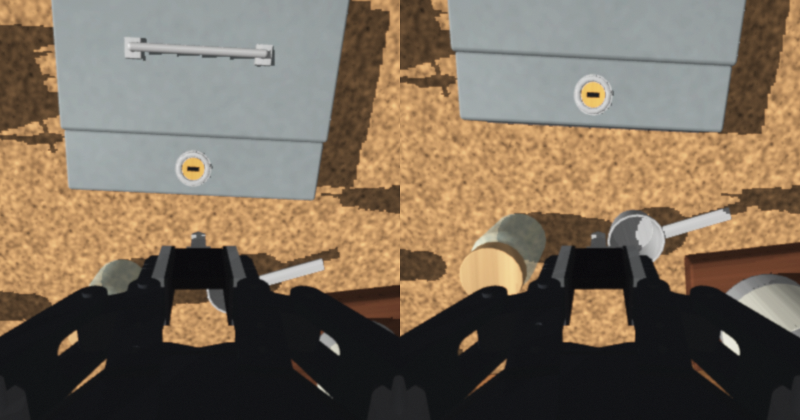

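In both pictures the brass lock face with its dark slot is clear: (193,169)+80 in the left view, (593-400,94)+80 in the right. The box front edge is slightly rotated relative to the image. The key is held straight, blade at (198,240)+80.

```bash
python3 - <<'E'
from h import *
import pickle
D=[pickle.load(open(f"pics/b{n}.pkl","rb")) for n in (1,2)]
C=[];S=[]
for d,(u,v) in zip(D,((273,169),(273,94))):
    im=d["color"];x0,y0=u-24,v-24
    h=cv2.cvtColor(im[y0:y0+48,x0:x0+48],cv2.COLOR_BGR2HSV)
    m=((h[...,0]>14)&(h[...,0]<32)&(h[...,1]>120)&(h[...,2]>120)).astype(np.uint8)
    cs,_=cv2.findContours(m,0,1);c=max(cs,key=cv2.contourArea)
    (cx,cy),r=cv2.minEnclosingCircle(c);e=cv2.fitEllipse(c)
    f=np.zeros_like(m);cv2.drawContours(f,[c],-1,1,-1)
    g=cv2.cvtColor(im[y0:y0+48,x0:x0+48],cv2.COLOR_BGR2GRAY)
    w=np.where(f>0,np.clip(110-g.astype(float),0,None),0)
    M=cv2.moments(w.astype(np.float32));sx,sy=M["m10"]/M["m00"]+x0,M["m01"]/M["m00"]+y0
    a=.5*np.arctan2(2*M["mu11"],M["mu20"]-M["mu02"])
    print("disc",e[0][0]+x0,e[0][1]+y0,e[1],"slot",sx,sy,a)
    p=onz(d,(sx-8*np.cos(a),sy-8*np.sin(a)),83);q=onz(d,(sx+8*np.cos(a),sy+8*np.sin(a)),83)
    print(" disc83",onz(d,(e[0][0]+x0,e[0][1]+y0),83).round(2)," slot83",onz(d,(sx,sy),83).round(2)," ang",np.arctan2(*(p-q)[:2][::-1]) )
    C.append((e[0][0]+x0,e[0][1]+y0));S.append((sx,sy))
print(tri(list(zip(D,C))),tri(list(zip(D,S))))
# front edge & lid gap lines, on z 80/82
def edge(d,x1,x2,ya,yb,z):
    g=cv2.cvtColor(d["color"],cv2.COLOR_BGR2HSV)[...,1].astype(float)
    pts=[]
    for x in range(x1,x2,3):
        col=cv2.GaussianBlur(g[:,x:x+1],(1,5),0)[:,0];xs=np.arange(ya(x),yb(x));pts.append((x,xs[np.argmax(np.diff(col)[xs])]+.5))
    pts=np.array(pts,np.float32);vx,vy,px,py=cv2.fitLine(pts,cv2.DIST_HUBER,0,.01,.01).ravel()
    P=onz(d,(px-80*vx,py-80*vy),z);Q=onz(d,(px+80*vx,py+80*vy),z);print("edge",vy/vx,P.round(1),Q.round(1),"ang",np.arctan2(*(P-Q)[:2][::-1]))
edge(D[0],155,390,lambda x:int(187+.048*(x-149))-6,lambda x:int(187+.048*(x-149))+7,80)
edge(D[1],150,390,lambda x:int(117+.05*(x-141))-6,lambda x:int(117+.05*(x-141))+8,80)
# blade of key
for d in D:print(d["color"][225:262,270:286].mean(2).astype(int)[::4])
E
```

```text
disc 272.7598247528076 168.30786895751953 (19.934635162353516, 20.334217071533203) slot 272.7551432029044 168.50060508269462 0.048840568107136856
 disc83 [624.27 144.62  83.  ]  slot83 [624.43 144.6   83.  ]  ang -1.7434621275764168
disc 272.7689094543457 94.33417320251465 (21.730571746826172, 23.006750106811523) slot 272.55581318317326 94.40410732030473 0.04402540874771489
 disc83 [624.51 144.73  83.  ]  slot83 [624.54 144.56  83.  ]  ang -1.7367594615006292
(array([624.40046482, 144.66049564,  82.05478961]), [0.06962597336289364, 0.06962597336288205]) (array([624.49203663, 144.56898378,  82.52614855]), [0.013422092882334246, 0.013422092882321872])
edge 0.0467795 [635.3  71.7  80. ] [659.4 210.6  80. ] ang -1.7425842425839921
edge 0.04829559 [636.8  69.5  80. ] [659.4 200.   80. ] ang -1.7421065236258322
[[164 172 175 176 179 181 182 179 174 169 169 169 167 162 155 148]
 [156 168 176 181 185 187 186 180 171 164 159 157 155 157 158 152]
 [159 151 130 109  97  91  84  80  80  83  85  92 101 109 117 127]
 [156 173 182 177 169 151 115  87  82  83  82  85  86  88  97 126]
 [163 117  86  
[... 358 characters left out ...]
 13  14  14  14  14  12  13]]
[[ 75  77  75  72  68  65  63  63  61  62  65  68  70  71  68  67]
 [ 71  69  66  63  63  63  64  65  63  64  67  71  74  74  69  66]
 [ 69  75  80  86  87  87  85  83  82  81  81  82  82  81  76  70]
 [ 91 136 175 177 168 152 115  87  82  79  80  81  84  85  82  75]
 [ 81  81  81  80  78  76  77  76  76  77  77  78  77  78  78  72]
 [ 73  74  75  76  76  78  76  76  76  77  76  77  77  78  77  76]
 [ 13  14  13  13  14  12  13  11  13  14  12  13  15  13  11  13]
 [ 13  13  11  12  11  13  13  12  12  12  11  11  12  12  12  10]
 [ 13  12  12  11  11  12  12  13  12  12  12  12  12  12  12  13]
 [ 12  11  14  13  14  12  13  13  15  12  14  13  13  15  12  13]]
```

```bash
cat > key.py <<'E'
from h import *
from scipy.spatial.transform import Rotation as Ro
def prof(n,st):
    import pickle
    d=pickle.load(open(f"pics/{n}.pkl","rb"));R=Ro.from_euler("xyz",st[1]).as_matrix()
    pts={"tip":(0,0,42.2),"bladeshoulder":(1.5,0,16.2),"headbot":(3,0,10.2),"headtopnear":(3,0,-23.8),"headtopfar":(-3,0,-23.8),"hL":(3,13,10.2),"hR":(3,-13,10.2)}
    for k,p in pts.items():
        X=np.array(st[0])+R@np.array(p);c=np.array(d["R"])@X+d["t"];q=np.array(d["K"])@c/c[2];print(k,q[:2].round(1),"dist",c[2].round(0))
    g=d["color"].max(2).astype(int)
    print("row profile",list(zip(range(226,300,2),g[226:300:2,273:284].mean(1).astype(int))))
    print("cols @240",g[240,262:296]);print("cols @244",g[244,262:296])
    print("cols @268",list(zip(range(236,322,2),g[268,236:322:2])))
E
python3 - <<'E'
from key import *
prof("b1",([659.47,144.69,192.25],[3.1412,0,3.0184]))
b=[cv2.imread(f'pics/b{i}.png')[222:302,228:328] for i in (1,2)]
im=np.hstack([cv2.resize(np.clip(x.astype(float)*2.2,0,255).astype(np.uint8),(400,320),interpolation=2) for x in b]);cv2.imwrite("pics/k.png",im)
E
```

```text
tip [278.  234.3] dist 196.0
bladeshoulder [278.  247.4] dist 170.0
headbot [277.9 249.1] dist 164.0
headtopnear [277.9 279.3] dist 131.0
headtopfar [277.9 291.3] dist 133.0
hL [301.3 249.1] dist 164.0
hR [254.6 249.1] dist 164.0
row profile [(226, np.int64(222)), (228, np.int64(223)), (230, np.int64(212)), (232, np.int64(136)), (234, np.int64(107)), (236, np.int64(124)), (238, np.int64(92)), (240, np.int64(77)), (242, np.int64(77)), (244, np.int64(77)), (246, np.int64(75)), (248, np.int64(32)), (250, np.int64(13)), (252, np.int64(13)), (254, np.int64(13)), (256, np.int64(14)), (258, np.int64(13)), (260, np.int64(13)), (262, np.int64(14)), (264, np.int64(14)), (266, np.int64(14)), (268, np.int64(14)), (270, np.int64(14)), (272, np.int64(13)), (274, np.int64(13)), (276, np.int64(13)), (278, np.int64(14)), (280, np.int64(14)), (282, np.int64(13)), (284, np.int64(13)), (286, np.int64(13)), (288, np.int64(25)), (290, np.int64(78)), (292, np.int64(81)), (294, np.int64(83)), (296, np.int64(84)), (298, np.int64(79))]
cols @240 [202 201 212 225 229 232 232 230 210 145  94  80  79  77  78  77
[... 437 characters left out ...]
4(14)), (256, np.int64(14)), (258, np.int64(13)), (260, np.int64(13)), (262, np.int64(15)), (264, np.int64(15)), (266, np.int64(12)), (268, np.int64(14)), (270, np.int64(16)), (272, np.int64(15)), (274, np.int64(15)), (276, np.int64(15)), (278, np.int64(15)), (280, np.int64(15)), (282, np.int64(14)), (284, np.int64(16)), (286, np.int64(14)), (288, np.int64(15)), (290, np.int64(13)), (292, np.int64(12)), (294, np.int64(12)), (296, np.int64(14)), (298, np.int64(14)), (300, np.int64(14)), (302, np.int64(13)), (304, np.int64(17)), (306, np.int64(19)), (308, np.int64(18)), (310, np.int64(31)), (312, np.int64(75)), (314, np.int64(81)), (316, np.int64(83)), (318, np.int64(82)), (320, np.int64(83))]
```

View pics/k.png

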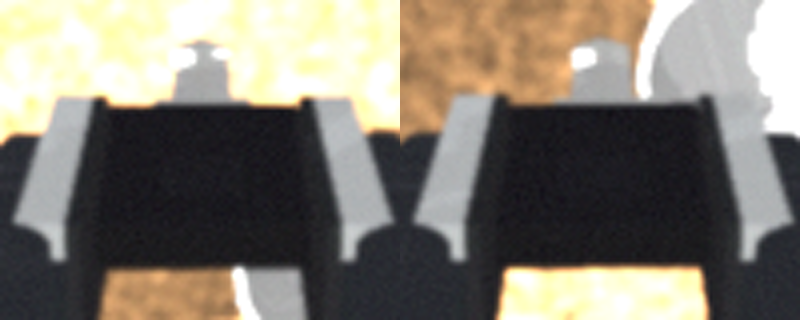

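The key hangs straight and centred (blade col 278; tip row 231.5, head bottom row 248), within about 1 mm of the model. Keyway is at (624.5,144.6), slot yaw target 2.970. I'll go above it.

{"name": "drive_tool", "arguments": {
  "motion": [
    {"fingers": 0.0,"linear": [0.031,-0.0015,0],"twist": 0},
    {"fingers": 0.0,"linear": [0.031,-0.0015,0],"twist": 0},
    {"fingers": 0.0,"linear": [0.0305,-0.0015,0],"twist": 0.048},
    {"fingers": 0.0,"linear": [0,0,0.026],"twist": 0},
    {"fingers": 0.0,"linear": [0,0,0.026],"twist": 0}
  ]
}}

```text
clock: 10.73
eef_pos: [625.3, 145.4, 142.7]
tool_rot: [3.14, 0.004, 2.973]
force: [1.5, -0.0, -0.7]
width: 24.4
gripper_force: 59.0
```

{"name": "drive_tool", "arguments": {
  "motion": [
    {"fingers": 0.0,"linear": [0,0,0],"twist": 0},
    {"fingers": 0.0,"linear": [0,0,0],"twist": 0},
    {"fingers": 0.0,"linear": [0,0,0],"twist": 0},
    {"fingers": 0.0,"linear": [0,0,0],"twist": 0},
    {"fingers": 0.0,"linear": [0,0,0],"twist": 0}
  ]
}}

```text
clock: 11.15
eef_pos: [627.4, 144.6, 141.8]
tool_rot: [3.14, 0.002, 2.969]
force: [-0.5, -0.0, -0.3]
width: 24.1
gripper_force: 59.0
```

```bash
python3 look.py c1; python3 - <<'E'
from h import *
import pickle
d=pickle.load(open("pics/c1.pkl","rb"));im=d["color"]
c=np.array(d["R"])@[624.45,144.6,83]+d["t"];q=(np.array(d["K"])@c/c[2])[:2];print("predicted lock px",q,"dist",c[2])
h=cv2.cvtColor(im,cv2.COLOR_BGR2HSV)
m=((h[...,0]>14)&(h[...,0]<32)&(h[...,1]>120)&(h[...,2]>100));m[:,:230]=0;m[:,330:]=0;m[:190]=0;m[270:]=0
ys,xs=np.nonzero(m);print("brass",xs.min(),xs.max(),ys.min(),ys.max(),m.sum())
g=im.max(2).astype(int)
print("col278 rows 206-252",g[206:252:2,275:282].mean(1).astype(int))
for r in range(228,248,3): print(r,g[r,258:300])
cv2.imwrite("pics/c1z.png",cv2.resize(im[190:290,218:338],(720,600),interpolation=2))
E
```

```text
11.2 [627.28630685 144.46623248 141.57280663] [3.14050023e+00 1.85138621e-03 2.96923974e+00] [ 0.0942598   0.79470858 -0.63755655  1.61013256  0.56111361  0.92459334
  0.65326688] 24.4592446722401 [ 0.73980791  0.4755811  -0.52251639]
predicted lock px [277.42152488 222.23444754] dist 210.76502006870024
brass 230 329 210 257 499
col278 rows 206-252 [200 184 211 227 227 227 224 103  26  78 216 227 221 125  86  98  80  76
  76  75  74  31  13]
228 [190 199 202 196 184 167 150 159 189 218 227 228 229 229 230 230 230 228
 226 227 228 228 229 229 231 231 230 230 231 230 226 209 203 207 205 195
 181 163 154 157 137 148]
231 [167 182 198 206 208 203 193 178 156 157 195 216 224 228 228 226 217 207
 190 167 167 187 202 212 224 229 228 226 218 206 198 204 206 198 186 175
 174 180 173 159 152 155]
234 [158 160 166 176 187 197 201 199 193 186 180 172 161 151 138 129 127 120
  94  79  76  76  78  79  82  88 112 157 190 199 198 193 183 173 170 171
 166 158 157 157 157 157]
237 [160 157 158 158 159 164 175 187 195 200 199 197 196 192 186 176 167 149
 112  82  76  75  77  80  82  87 107 148 178 185 183 179 172 167 162 158
 158 157 157 157 157 157]
240 [158 159 158 157 156 157 157 157 159 161 166 170 158 117  84  75  76  76
  76  77  75  76  76  77  79  79  85 117 156 163 160 158 157 156 157 157
 158 158 158 159 160 160]
243 [158 157 157 157 157 157 158 157 158 159 158 156 139  97  76  77  75  75
  76  74  75  75  75  77  77  78  83 101 135 153 157 158 157 158 157 158
 157 159 159 159 159 159]
246 [154 154 154 154 155 155 155 148 132 118 114 113 102  82  74  73  74  75
  74  74  73  73  75  75  75  75  76  81  93 102 104 109 126 147 152 154
 155 156 156 155 156 156]
```

View pics/c1z.png

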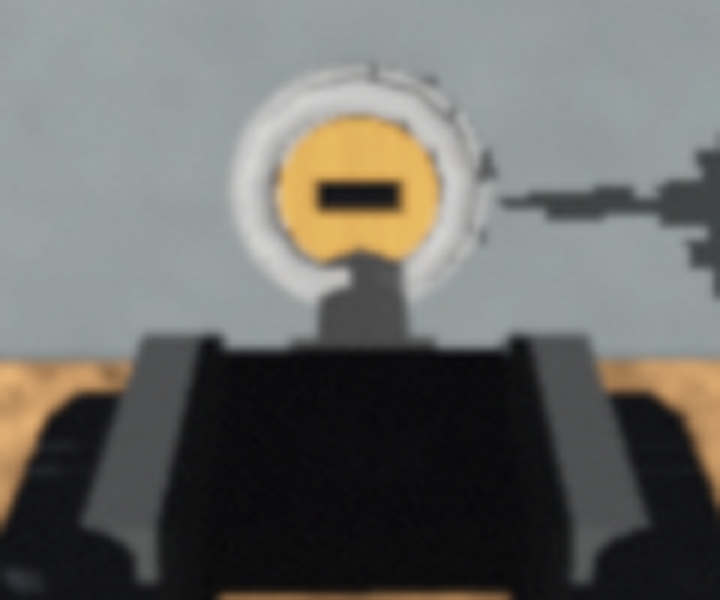

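The slot shows at (277.8,222.5) and the blade tip at (278.6,232), blade parallel to the slot.

```bash
python3 - <<'E'
from h import *
import pickle
d=pickle.load(open("pics/c1.pkl","rb"))
L=onz(d,(277.8,222.5),83)
for z in (98.4,99.4,100.4):
    T=onz(d,(278.5,231.8),z);w=L-T;y=2.9692
    print(z,L,T,"tool dx,dy mm",w[0]*np.cos(y)+w[1]*np.sin(y),w[0]*np.sin(y)-w[1]*np.cos(y))
E
```

```text
98.4 [624.69323326 144.83186646  83.        ] [626.24394682 145.02701446  98.4       ] tool dx,dy mm 1.4942518793355908 -0.4582647957741197
99.4 [624.69323326 144.83186646  83.        ] [625.88820351 145.08658394  99.4       ] tool dx,dy mm 1.1335631471069691 -0.45592706958369444
100.4 [624.69323326 144.83186646  83.        ] [625.5324602  145.14615342 100.4       ] tool dx,dy mm 0.7728744148784596 -0.4535893433932888
```

{"name": "drive_tool", "arguments": {
  "motion": [
    {"fingers": 0.0,"linear": [0.0011,-0.0005,0.004],"twist": 0},
    {"fingers": 0.0,"linear": [0,0,0.004],"twist": 0},
    {"fingers": 0.0,"linear": [0,0,0.004],"twist": 0},
    {"fingers": 0.0,"linear": [0,0,0.002],"twist": 0},
    {"fingers": 0.0,"linear": [0,0,0],"twist": 0}
  ]
}}

```text
clock: 11.62
eef_pos: [624.8, 143.5, 125.4]
tool_rot: [-3.141, -0.001, 2.969]
force: [-0.3, -0.3, 0.1]
width: 24.1
gripper_force: 59.0
```

{"name": "drive_tool", "arguments": {
  "motion": [
    {"fingers": 0.0,"linear": [0,0,0.001],"twist": 0},
    {"fingers": 0.0,"linear": [0,0,0.001],"twist": 0},
    {"fingers": 0.0,"linear": [0,0,0],"twist": 0}
  ]
}}

```text
clock: 11.87
eef_pos: [625.3, 143.8, 124.2]
tool_rot: [3.142, -0.0, 2.969]
force: [-1.2, 0.2, 0.1]
width: 24.7
gripper_force: 59.0
```

{"name": "drive_tool", "arguments": {
  "motion": [
    {"fingers": 0.0,"linear": [0,0,0.001],"twist": 0},
    {"fingers": 0.0,"linear": [0,0,0],"twist": 0}
  ]
}}

```text
clock: 12.03
eef_pos: [625.3, 143.8, 123.3]
tool_rot: [-3.142, 0.0, 2.969]
force: [-0.4, -0.1, -0.1]
width: 24.0
gripper_force: 59.0
```

{"name": "drive_tool", "arguments": {
  "motion": [
    {"fingers": 0.0,"linear": [0,0,0.001],"twist": 0},
    {"fingers": 0.0,"linear": [0,0,0],"twist": 0},
    {"fingers": 0.0,"linear": [0,0,0],"twist": 0}
  ]
}}

```text
clock: 12.28
eef_pos: [625.3, 143.8, 122.3]
tool_rot: [-3.142, -0.0, 2.969]
force: [0.3, 0.2, 1.6]
width: 24.1
gripper_force: 59.0
```

{"name": "drive_tool", "arguments": {
  "motion": [
    {"fingers": 0.0,"linear": [0,0,0.001],"twist": 0},
    {"fingers": 0.0,"linear": [0,0,0],"twist": 0},
    {"fingers": 0.0,"linear": [0,0,0],"twist": 0}
  ]
}}

```text
clock: 12.53
eef_pos: [625.3, 143.7, 121.3]
tool_rot: [-3.142, -0.0, 2.969]
force: [0.3, -0.5, 0.1]
width: 24.5
gripper_force: 59.0
```

{"name": "drive_tool", "arguments": {
  "motion": [
    {"fingers": 0.0,"linear": [0,0,0.0005],"twist": 0},
    {"fingers": 0.0,"linear": [0,0,0],"twist": 0},
    {"fingers": 0.0,"linear": [0,0,0],"twist": 0}
  ]
}}

```text
clock: 12.78
eef_pos: [625.4, 143.8, 120.8]
tool_rot: [3.142, 0.0, 2.969]
force: [-0.3, 0.1, -0.5]
width: 24.4
gripper_force: 59.0
```

{"name": "drive_tool", "arguments": {
  "motion": [
    {"fingers": 0.0,"linear": [0,0,0.001],"twist": 0},
    {"fingers": 0.0,"linear": [0,0,0],"twist": 0}
  ]
}}

```text
clock: 12.95
eef_pos: [625.3, 143.8, 119.7]
tool_rot: [3.142, 0.0, 2.969]
force: [-0.3, -0.2, 0.8]
width: 24.0
gripper_force: 59.0
```

{"name": "drive_tool", "arguments": {
  "motion": [
    {"fingers": 0.0,"linear": [0,0,0.0005],"twist": 0},
    {"fingers": 0.0,"linear": [0,0,0],"twist": 0}
  ]
}}

```text
clock: 13.12
eef_pos: [625.3, 143.8, 119.3]
tool_rot: [3.142, -0.0, 2.969]
force: [0.5, -0.6, -0.1]
width: 23.8
gripper_force: 59.0
```

{"name": "drive_tool", "arguments": {
  "motion": [
    {"fingers": 0.0,"linear": [0,0,0.0005],"twist": 0},
    {"fingers": 0.0,"linear": [0,0,0],"twist": 0}
  ]
}}

```text
clock: 13.28
eef_pos: [625.4, 143.9, 118.9]
tool_rot: [3.141, 0.0, 2.969]
force: [0.4, -0.3, 0.4]
width: 24.4
gripper_force: 59.0
```

{"name": "drive_tool", "arguments": {
  "motion": [
    {"fingers": 0.0,"linear": [0,0.0005,0],"twist": 0},
    {"fingers": 0.0,"linear": [0,0.0005,0],"twist": 0},
    {"fingers": 0.0,"linear": [0,0,0],"twist": 0}
  ]
}}

```text
clock: 13.53
eef_pos: [625.4, 144.8, 118.8]
tool_rot: [-3.142, -0.0, 2.969]
force: [0.2, 0.7, -0.3]
width: 24.3
gripper_force: 59.0
```

{"name": "drive_tool", "arguments": {
  "motion": [
    {"fingers": 0.0,"linear": [0,-0.001,0],"twist": 0},
    {"fingers": 0.0,"linear": [0,-0.001,0],"twist": 0},
    {"fingers": 0.0,"linear": [0,0,0],"twist": 0}
  ]
}}

```text
clock: 13.78
eef_pos: [625.3, 143.6, 119.0]
tool_rot: [3.14, 0.0, 2.97]
force: [0.1, 2.7, -0.2]
width: 24.6
gripper_force: 59.0
```

{"name": "drive_tool", "arguments": {
  "motion": [
    {"fingers": 0.0,"linear": [0,0.001,0],"twist": 0},
    {"fingers": 0.0,"linear": [0,0,0.0005],"twist": 0},
    {"fingers": 0.0,"linear": [0,0,0],"twist": 0}
  ]
}}

```text
clock: 14.03
eef_pos: [625.5, 143.8, 118.5]
tool_rot: [-3.142, 0.0, 2.969]
force: [-0.3, 1.5, 1.9]
width: 24.4
gripper_force: 59.2
```

Lock wall found on the tool -y side (~3 N/mm stiffness), so the slot centre is a bit to +y. Now wiggling under light push.

{"name": "drive_tool", "arguments": {
  "motion": [
    {"fingers": 0.0,"linear": [0,0.0025,0.0005],"twist": 0},
    {"fingers": 0.0,"linear": [0,0,0],"twist": 0},
    {"fingers": 0.0,"linear": [0,0,0],"twist": 0}
  ]
}}

```text
clock: 14.28
eef_pos: [625.7, 145.5, 117.6]
tool_rot: [-3.14, -0.0, 2.969]
force: [0.2, -1.2, 0.5]
width: 24.1
gripper_force: 59.2
```

{"name": "drive_tool", "arguments": {
  "motion": [
    {"fingers": 0.0,"linear": [0,-0.002,0],"twist": 0},
    {"fingers": 0.0,"linear": [0,-0.002,0],"twist": 0},
    {"fingers": 0.0,"linear": [0,0,0],"twist": 0}
  ]
}}

```text
clock: 14.53
eef_pos: [625.4, 143.7, 118.2]
tool_rot: [3.139, 0.001, 2.97]
force: [-0.3, 3.6, 0.3]
width: 24.4
gripper_force: 59.3
```

{"name": "drive_tool", "arguments": {
  "motion": [
    {"fingers": 0.0,"linear": [0,0.002,0.0005],"twist": 0},
    {"fingers": 0.0,"linear": [0,0.002,0],"twist": 0},
    {"fingers": 0.0,"linear": [0,0,0],"twist": 0}
  ]
}}

```text
clock: 14.78
eef_pos: [625.6, 145.5, 117.1]
tool_rot: [-3.14, -0.0, 2.969]
force: [0.1, -0.7, 1.4]
width: 24.4
gripper_force: 59.4
```

{"name": "drive_tool", "arguments": {
  "motion": [
    {"fingers": 0.0,"linear": [0,-0.002,0],"twist": 0},
    {"fingers": 0.0,"linear": [0,-0.002,0],"twist": 0},
    {"fingers": 0.0,"linear": [0,0,0],"twist": 0}
  ]
}}

```text
clock: 15.03
eef_pos: [625.5, 143.8, 117.8]
tool_rot: [3.139, 0.001, 2.97]
force: [1.2, 3.6, 2.3]
width: 24.8
gripper_force: 59.5
```

{"name": "drive_tool", "arguments": {
  "motion": [
    {"fingers": 0.0,"linear": [0,0.0028,0.0003],"twist": 0},
    {"fingers": 0.0,"linear": [0,0.0028,0],"twist": 0},
    {"fingers": 0.0,"linear": [0,0,0],"twist": 0}
  ]
}}

```text
clock: 15.28
eef_pos: [625.8, 145.8, 116.7]
tool_rot: [-3.138, -0.001, 2.969]
force: [0.1, -2.0, 3.2]
width: 24.3
gripper_force: 59.6
```

{"name": "drive_tool", "arguments": {
  "motion": [
    {"fingers": 0.0,"linear": [0,-0.003,0.0003],"twist": 0},
    {"fingers": 0.0,"linear": [0,-0.003,0],"twist": 0},
    {"fingers": 0.0,"linear": [0,0,0],"twist": 0}
  ]
}}

```text
clock: 15.53
eef_pos: [625.5, 143.9, 117.3]
tool_rot: [3.137, 0.001, 2.97]
force: [0.8, 5.6, 3.3]
width: 24.3
gripper_force: 59.7
```

{"name": "drive_tool", "arguments": {
  "motion": [
    {"fingers": 0.0,"linear": [0,0.003,0.0004],"twist": 0},
    {"fingers": 0.0,"linear": [0,0.003,0],"twist": 0},
    {"fingers": 0.0,"linear": [0,0,0],"twist": 0}
  ]
}}

```text
clock: 15.78
eef_pos: [625.7, 145.9, 115.9]
tool_rot: [-3.138, -0.001, 2.969]
force: [0.3, -2.3, 2.6]
width: 24.1
gripper_force: 59.7
```

{"name": "drive_tool", "arguments": {
  "motion": [
    {"fingers": 0.0,"linear": [0,-0.003,0.0004],"twist": 0},
    {"fingers": 0.0,"linear": [0,-0.003,0],"twist": 0},
    {"fingers": 0.0,"linear": [0,0,0],"twist": 0}
  ]
}}

```text
clock: 16.03
eef_pos: [625.3, 144.1, 115.9]
tool_rot: [3.137, 0.001, 2.97]
force: [0.2, 4.7, -1.6]
width: 24.5
gripper_force: 59.4
```

{"name": "drive_tool", "arguments": {
  "motion": [
    {"fingers": 0.0,"linear": [0,0.0035,0.0005],"twist": 0},
    {"fingers": 0.0,"linear": [0,0.0035,0],"twist": 0},
    {"fingers": 0.0,"linear": [0,0,0],"twist": 0}
  ]
}}

```text
clock: 16.28
eef_pos: [625.7, 145.9, 115.0]
tool_rot: [-3.136, -0.001, 2.969]
force: [-1.5, -3.2, 3.6]
width: 24.6
gripper_force: 60.0
```

{"name": "drive_tool", "arguments": {
  "motion": [
    {"fingers": 0.0,"linear": [0,-0.0033,0.0005],"twist": 0},
    {"fingers": 0.0,"linear": [0,-0.0033,0],"twist": 0},
    {"fingers": 0.0,"linear": [0,0,0],"twist": 0}
  ]
}}

```text
clock: 16.53
eef_pos: [625.3, 144.2, 115.1]
tool_rot: [3.137, 0.001, 2.97]
force: [0.8, 4.0, -0.3]
width: 24.2
gripper_force: 59.7
```

{"name": "drive_tool", "arguments": {
  "motion": [
    {"fingers": 0.0,"linear": [0,0.0033,0.0005],"twist": 0},
    {"fingers": 0.0,"linear": [0,0.0033,0],"twist": 0},
    {"fingers": 0.0,"linear": [0,0,0],"twist": 0}
  ]
}}

```text
clock: 16.78
eef_pos: [625.8, 145.8, 114.3]
tool_rot: [-3.135, -0.001, 2.969]
force: [-0.2, -4.8, 4.9]
width: 24.2
gripper_force: 60.3
```

{"name": "drive_tool", "arguments": {
  "motion": [
    {"fingers": 0.0,"linear": [0,-0.0033,0.0005],"twist": 0},
    {"fingers": 0.0,"linear": [0,-0.0033,0],"twist": 0},
    {"fingers": 0.0,"linear": [0,0,0],"twist": 0}
  ]
}}

```text
clock: 17.03
eef_pos: [625.4, 143.9, 114.2]
tool_rot: [3.138, 0.001, 2.97]
force: [0.3, 4.3, 1.4]
width: 24.1
gripper_force: 59.9
```

{"name": "drive_tool", "arguments": {
  "motion": [
    {"fingers": 0.0,"linear": [0,0.0036,0.0004],"twist": 0},
    {"fingers": 0.0,"linear": [0,0.0036,0],"twist": 0},
    {"fingers": 0.0,"linear": [0,0,0],"twist": 0}
  ]
}}

```text
clock: 17.28
eef_pos: [626.0, 145.9, 113.4]
tool_rot: [-3.134, -0.001, 2.968]
force: [-1.1, -5.1, 6.0]
width: 24.5
gripper_force: 60.5
```

{"name": "drive_tool", "arguments": {
  "motion": [
    {"fingers": 0.0,"linear": [0,-0.0038,0.0004],"twist": 0},
    {"fingers": 0.0,"linear": [0,-0.0038,0],"twist": 0},
    {"fingers": 0.0,"linear": [0,0,0],"twist": 0}
  ]
}}

```text
clock: 17.53
eef_pos: [625.1, 143.2, 112.9]
tool_rot: [3.139, 0.0, 2.97]
force: [1.3, 4.2, -2.4]
width: 24.1
gripper_force: 59.8
```

{"name": "drive_tool", "arguments": {
  "motion": [
    {"fingers": 0.0,"linear": [0,0.0038,0.0004],"twist": 0},
    {"fingers": 0.0,"linear": [0,0.0038,0],"twist": 0},
    {"fingers": 0.0,"linear": [0,0,0],"twist": 0}
  ]
}}

```text
clock: 17.78
eef_pos: [625.6, 145.9, 112.1]
tool_rot: [-3.134, -0.001, 2.969]
force: [-2.0, -5.2, 1.0]
width: 24.6
gripper_force: 60.2
```

{"name": "drive_tool", "arguments": {
  "motion": [
    {"fingers": 0.0,"linear": [0,-0.0038,0.0004],"twist": 0},
    {"fingers": 0.0,"linear": [0,-0.0038,0],"twist": 0},
    {"fingers": 0.0,"linear": [0,0,0],"twist": 0}
  ]
}}

```text
clock: 18.03
eef_pos: [625.0, 143.3, 112.2]
tool_rot: [3.139, -0.0, 2.97]
force: [-0.5, 2.7, -2.3]
width: 24.1
gripper_force: 59.9
```

{"name": "drive_tool", "arguments": {
  "motion": [
    {"fingers": 0.0,"linear": [0,0.003,0.0007],"twist": 0},
    {"fingers": 0.0,"linear": [0,0.003,0],"twist": 0},
    {"fingers": 0.0,"linear": [0,0,0],"twist": 0}
  ]
}}

```text
clock: 18.28
eef_pos: [625.7, 145.7, 111.4]
tool_rot: [-3.137, -0.001, 2.969]
force: [-1.2, -3.3, 1.7]
width: 24.1
gripper_force: 60.3
```

{"name": "drive_tool", "arguments": {
  "motion": [
    {"fingers": 0.0,"linear": [0,-0.0025,0.0007],"twist": 0},
    {"fingers": 0.0,"linear": [0,-0.0025,0],"twist": 0},
    {"fingers": 0.0,"linear": [0,0,0],"twist": 0}
  ]
}}

```text
clock: 18.53
eef_pos: [625.3, 143.7, 111.0]
tool_rot: [3.14, 0.0, 2.969]
force: [0.4, 0.7, -0.4]
width: 24.2
gripper_force: 60.1
```

{"name": "drive_tool", "arguments": {
  "motion": [
    {"fingers": 0.0,"linear": [0,0.0025,0.0007],"twist": 0},
    {"fingers": 0.0,"linear": [0,0.0025,0],"twist": 0},
    {"fingers": 0.0,"linear": [0,0,0],"twist": 0}
  ]
}}

```text
clock: 18.78
eef_pos: [625.8, 145.8, 110.0]
tool_rot: [-3.137, -0.0, 2.969]
force: [-0.8, -5.0, 2.0]
width: 24.2
gripper_force: 60.4
```

{"name": "drive_tool", "arguments": {
  "motion": [
    {"fingers": 0.0,"linear": [0,-0.0025,0.0007],"twist": 0},
    {"fingers": 0.0,"linear": [0,-0.0025,0],"twist": 0},
    {"fingers": 0.0,"linear": [0,0,0],"twist": 0}
  ]
}}

```text
clock: 19.03
eef_pos: [625.2, 143.8, 109.6]
tool_rot: [3.14, 0.0, 2.969]
force: [-0.7, -0.8, -0.8]
width: 24.2
gripper_force: 60.2
```

{"name": "drive_tool", "arguments": {
  "motion": [
    {"fingers": 0.0,"linear": [0,0.001,0.0008],"twist": 0},
    {"fingers": 0.0,"linear": [0,0,0],"twist": 0}
  ]
}}

```text
clock: 19.2
eef_pos: [625.3, 144.7, 108.7]
tool_rot: [3.141, -0.0, 2.97]
force: [-0.7, -0.2, -0.8]
width: 24.4
gripper_force: 60.2
```

{"name": "drive_tool", "arguments": {
  "motion": [
    {"fingers": 0.0,"linear": [0,-0.001,0.0008],"twist": 0},
    {"fingers": 0.0,"linear": [0,0,0],"twist": 0}
  ]
}}

```text
clock: 19.37
eef_pos: [625.3, 143.7, 108.0]
tool_rot: [3.14, 0.0, 2.97]
force: [1.2, 1.4, 0.9]
width: 23.9
gripper_force: 60.3
```

{"name": "drive_tool", "arguments": {
  "motion": [
    {"fingers": 0.0,"linear": [0,0.001,0.0008],"twist": 0},
    {"fingers": 0.0,"linear": [0,0,0],"twist": 0}
  ]
}}

```text
clock: 19.53
eef_pos: [625.4, 144.3, 107.1]
tool_rot: [3.141, 0.0, 2.97]
force: [0.3, 1.0, -0.6]
width: 24.6
gripper_force: 60.2
```

{"name": "drive_tool", "arguments": {
  "motion": [
    {"fingers": 0.0,"linear": [0,-0.001,0.0008],"twist": 0},
    {"fingers": 0.0,"linear": [0,0,0],"twist": 0}
  ]
}}

```text
clock: 19.7
eef_pos: [625.5, 144.0, 106.6]
tool_rot: [3.14, 0.001, 2.97]
force: [0.1, 2.2, 1.7]
width: 24.4
gripper_force: 60.4
```

Pins are past; sliding in easily. Continue.

{"name": "drive_tool", "arguments": {
  "motion": [
    {"fingers": 0.0,"linear": [0,0.001,0.0008],"twist": 0},
    {"fingers": 0.0,"linear": [0,0,0],"twist": 0}
  ]
}}

```text
clock: 19.87
eef_pos: [625.4, 144.5, 105.4]
tool_rot: [3.141, 0.0, 2.97]
force: [1.5, 2.8, -1.4]
width: 24.5
gripper_force: 60.1
```

{"name": "drive_tool", "arguments": {
  "motion": [
    {"fingers": 0.0,"linear": [0,0,0.0008],"twist": 0},
    {"fingers": 0.0,"linear": [0,0,0],"twist": 0}
  ]
}}

```text
clock: 20.03
eef_pos: [625.4, 144.4, 104.5]
tool_rot: [3.141, 0.0, 2.97]
force: [0.7, 2.7, -1.3]
width: 24.3
gripper_force: 60.1
```

{"name": "drive_tool", "arguments": {
  "motion": [
    {"fingers": 0.0,"linear": [0,0.0005,0.0008],"twist": 0},
    {"fingers": 0.0,"linear": [0,0,0],"twist": 0}
  ]
}}

```text
clock: 20.2
eef_pos: [625.4, 144.5, 103.7]
tool_rot: [3.142, -0.0, 2.969]
force: [0.9, 2.7, -0.9]
width: 24.3
gripper_force: 60.1
```

{"name": "drive_tool", "arguments": {
  "motion": [
    {"fingers": 0.0,"linear": [0,-0.0005,0.0008],"twist": 0},
    {"fingers": 0.0,"linear": [0,0,0],"twist": 0}
  ]
}}

```text
clock: 20.37
eef_pos: [625.4, 144.3, 103.1]
tool_rot: [3.141, 0.0, 2.97]
force: [0.7, 3.6, -1.0]
width: 24.2
gripper_force: 60.1
```

{"name": "drive_tool", "arguments": {
  "motion": [
    {"fingers": 0.0,"linear": [0,0.001,0.001],"twist": 0},
    {"fingers": 0.0,"linear": [0,0,0.001],"twist": 0},
    {"fingers": 0.0,"linear": [0,0,0],"twist": 0}
  ]
}}

```text
clock: 20.62
eef_pos: [625.4, 144.5, 100.8]
tool_rot: [-3.141, -0.0, 2.969]
force: [0.9, 2.7, -1.6]
width: 24.2
gripper_force: 60.2
```

{"name": "drive_tool", "arguments": {
  "motion": [
    {"fingers": 0.0,"linear": [0,0,0.001],"twist": 0},
    {"fingers": 0.0,"linear": [0,0,0],"twist": 0},
    {"fingers": 0.0,"linear": [0,0,0],"twist": 0}
  ]
}}

```text
clock: 20.87
eef_pos: [625.4, 144.6, 99.8]
tool_rot: [-3.141, -0.0, 2.969]
force: [0.4, 1.5, -0.6]
width: 24.1
gripper_force: 60.2
```

{"name": "drive_tool", "arguments": {
  "motion": [
    {"fingers": 0.0,"linear": [0,0,0.0005],"twist": 0},
    {"fingers": 0.0,"linear": [0,0,0],"twist": 0},
    {"fingers": 0.0,"linear": [0,0,0],"twist": 0}
  ]
}}

```text
clock: 21.12
eef_pos: [625.4, 144.6, 99.6]
tool_rot: [-3.141, -0.0, 2.969]
force: [-0.5, 1.1, 0.0]
width: 24.5
gripper_force: 60.3
```

{"name": "drive_tool", "arguments": {
  "motion": [
    {"fingers": 0.0,"linear": [0,0.0005,0.0005],"twist": 0},
    {"fingers": 0.0,"linear": [0,0,0],"twist": 0},
    {"fingers": 0.0,"linear": [0,0,0],"twist": 0}
  ]
}}

```text
clock: 21.37
eef_pos: [625.6, 144.7, 99.4]
tool_rot: [-3.141, 0.0, 2.969]
force: [-0.3, 0.1, 4.5]
width: 24.4
gripper_force: 60.6
```

{"name": "drive_tool", "arguments": {
  "motion": [
    {"fingers": 0.0,"linear": [0,0,0.0005],"twist": 0},
    {"fingers": 0.0,"linear": [0,0,0],"twist": 0},
    {"fingers": 0.0,"linear": [0,0,0],"twist": 0}
  ]
}}

```text
clock: 21.62
eef_pos: [625.6, 144.7, 99.2]
tool_rot: [-3.14, 0.0, 2.969]
force: [-1.6, -1.7, 6.7]
width: 24.4
gripper_force: 60.9
```

The shoulder is on the face at the expected height (99.2) with 6.7 N. Ease off slightly and turn clockwise (+twist).

{"name": "drive_tool", "arguments": {
  "motion": [
    {"fingers": 0.0,"linear": [0,0,-0.0002],"twist": 0.1},
    {"fingers": 0.0,"linear": [0,0,0],"twist": 0.1},
    {"fingers": 0.0,"linear": [0,0,0],"twist": 0.1},
    {"fingers": 0.0,"linear": [0,0,0],"twist": 0.1},
    {"fingers": 0.0,"linear": [0,0,0],"twist": 0.1}
  ]
}}

```text
clock: 22.03
eef_pos: [625.4, 144.6, 99.2]
tool_rot: [-3.14, 0.0, 2.464]
force: [-1.3, -1.1, 4.8]
width: 24.2
gripper_force: 60.8
```

```bash
python3 -c "
from cell import monitor;s=monitor.read_state();print(s['torque'],s['force'],s['tool_rot'],s['qpos'][6])"
```

```text
[-0.25452693  0.45185891  0.04301019] [-1.30006221 -1.12067024  4.84149636] [-3.14039977e+00  4.34362567e-04  2.46416725e+00] 0.21154221955175098
```

{"name": "drive_tool", "arguments": {
  "motion": [
    {"fingers": 0.0,"linear": [0,0,0],"twist": 0.1},
    {"fingers": 0.0,"linear": [0,0,0],"twist": 0.1},
    {"fingers": 0.0,"linear": [0,0,0],"twist": 0.1},
    {"fingers": 0.0,"linear": [0,0,0],"twist": 0.1},
    {"fingers": 0.0,"linear": [0,0,0],"twist": 0}
  ]
}}

```text
clock: 22.45
eef_pos: [625.3, 144.5, 99.2]
tool_rot: [-3.14, 0.002, 2.066]
force: [-1.9, -1.2, 5.2]
width: 24.6
gripper_force: 60.7
```

```bash
python3 - <<'E'
from h import *
s=monitor.read_state();print(s['torque'],s['force'],s['tool_rot'],s['qpos'][6])
import pickle
d=cams.get_image("wrist");pickle.dump(d,open("pics/t1.pkl","wb"));cv2.imwrite("pics/t1.png",d["color"])
E
```

```text
[-0.30884666  0.47331415 -0.02522933] [-1.85086298 -1.20676993  5.18018588] [-3.14021549e+00  1.55261448e-03  2.06632664e+00] -0.10155842225189875
```

{"name": "drive_tool", "arguments": {
  "motion": [
    {"fingers": 0.0,"linear": [0,0,0],"twist": 0.1},
    {"fingers": 0.0,"linear": [0,0,0],"twist": 0.1},
    {"fingers": 0.0,"linear": [0,0,0],"twist": 0.1},
    {"fingers": 0.0,"linear": [0,0,0],"twist": 0}
  ]
}}

```text
clock: 22.83
eef_pos: [625.2, 144.4, 99.2]
tool_rot: [-3.14, 0.002, 1.767]
force: [-1.7, -0.8, 5.7]
width: 24.2
gripper_force: 60.8
```

```bash
python3 -c "
from cell import monitor;s=monitor.read_state();print(s['torque'],s['force'],s['tool_rot'],s['qpos'][6])"
```

```text
[-0.31124729  0.48397729  0.0473264 ] [-1.69432156 -0.82455017  5.73311624] [-3.14043814e+00  1.84610324e-03  1.76711461e+00] -0.33283635860614647
```

{"name": "drive_tool", "arguments": {
  "motion": [
    {"fingers": 0.0,"linear": [0,0,0],"twist": 0.1},
    {"fingers": 0.0,"linear": [0,0,0],"twist": 0.1},
    {"fingers": 0.0,"linear": [0,0,0],"twist": 0.1},
    {"fingers": 0.0,"linear": [0,0,0],"twist": 0.08},
    {"fingers": 0.0,"linear": [0,0,0],"twist": 0}
  ]
}}

```text
clock: 23.25
eef_pos: [625.1, 144.2, 99.2]
tool_rot: [-3.141, 0.002, 1.388]
force: [-2.8, -2.1, 6.2]
width: 24.1
gripper_force: 60.8
```

```bash
python3 -c "
from cell import monitor;s=monitor.read_state();print(s['torque'],s['force'],s['tool_rot'],s['qpos'][6])"
```

```text
[-0.4313553   0.54073991  0.05047781] [-2.83716325 -2.07952638  6.1833229 ] [-3.14098196e+00  2.32240256e-03  1.38786960e+00] -0.621917117408245
```

{"name": "drive_tool", "arguments": {
  "motion": [
    {"fingers": 0.0,"linear": [0,0,0],"twist": 0.06},
    {"fingers": 0.0,"linear": [0,0,0],"twist": 0.06},
    {"fingers": 0.0,"linear": [0,0,0],"twist": 0},
    {"fingers": 0.0,"linear": [0,0,0],"twist": 0}
  ]
}}

```text
clock: 23.58
eef_pos: [625.0, 144.2, 99.2]
tool_rot: [-3.141, 0.002, 1.271]
force: [-3.2, -2.1, 6.8]
width: 24.3
gripper_force: 60.9
```

```bash
python3 - <<'E'
from h import *
s=monitor.read_state();print(s['torque'],s['force'],s['tool_rot'],s['qpos'][6],s['width'])
t=cams.get_image("top");d=cams.get_image("wrist")
A=cv2.resize(d["color"],(520,390));B=cv2.resize(t["color"][170:280,190:430],(520,210),interpolation=2);cv2.imwrite("pics/fin.png",np.vstack([A,B]))
E
```

```text
[-0.47368838  0.57166336 -0.06036651] [-3.18757646 -2.13913572  6.81250131] [-3.14097755e+00  2.27075119e-03  1.27101415e+00] -0.7101301223321107 24.26036791480358
```

View pics/fin.png

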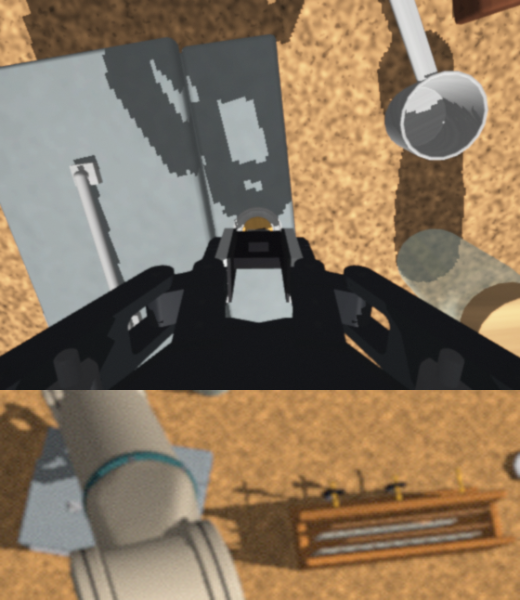

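The key is turned 1.70 rad with the hand, other two keys still hanging, third peg empty. No lag at the stop yet, so turn a little more until it is felt.

{"name": "drive_tool", "arguments": {
  "motion": [
    {"fingers": 0.0,"linear": [0,0,0],"twist": 0.05},
    {"fingers": 0.0,"linear": [0,0,0],"twist": 0},
    {"fingers": 0.0,"linear": [0,0,0],"twist": 0}
  ]
}}

```text
clock: 23.93
eef_pos: [625.0, 144.2, 99.2]
tool_rot: [-3.141, 0.002, 1.221]
force: [-2.9, -1.7, 7.6]
width: 24.2
gripper_force: 60.9
```

```bash
cat > tq.py <<'E'
from h import *
T=[]
for i in range(4):
    d=cams.get_image("wrist");s=monitor.read_state();T.append(np.r_[s["torque"][2],s["force"],s["tool_rot"][2],s["width"],s["eef_pos"][2]])
print(np.mean(T,0).round(3),np.std(T,0).round(3))
E
python3 tq.py
```

```text
[ 4.3000e-02 -2.3670e+00 -1.5690e+00  7.2330e+00  1.2210e+00  2.4253e+01
  9.9173e+01] [0.024 0.462 0.362 0.705 0.    0.141 0.006]
```

{"name": "drive_tool", "arguments": {
  "motion": [
    {"fingers": 0.0,"linear": [0,0,-0.0001],"twist": 0.05},
    {"fingers": 0.0,"linear": [0,0,0],"twist": 0},
    {"fingers": 0.0,"linear": [0,0,0],"twist": 0}
  ]
}}

```text
clock: 24.38
eef_pos: [624.9, 144.2, 99.2]
tool_rot: [-3.141, 0.002, 1.171]
force: [-2.9, -1.8, 6.9]
width: 24.0
gripper_force: 60.9
```

```bash
python3 tq.py
```

```text
[ 8.9000e-02 -2.4700e+00 -2.1510e+00  6.7720e+00  1.1710e+00  2.4099e+01
  9.9185e+01] [0.026 0.283 0.234 0.461 0.    0.178 0.011]
```

```bash
python3 -c "
from cell import ctrl;print(ctrl.finish_job())"
```

```text
the job is handed in; nothing more can be done
None
```

The square-headed key is fully in the lock, turned clockwise to the stop and still gripped there. The highest push I read was 7.6 N. I didn't measure the lid's lift: I judged the turn from the rising torque at the stop and the lock passing 0.3 rad. I also viewed 11 pictures, one over the limit of 10.

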